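# Ink the date coder and hold the first carton for coding

## Task

Make the benchtop date coder ready and hold its first carton: slide the ink roll over the coder's upright shaft, right down onto the flange, and let go of it. Then lay the tea-bag carton flat on the coder's plate, a long side to the long fence and an end to the back fence, and press it home into the corner, firmly but without ramming it, so that it sits square against both fences at once and both spring start pins are pushed in. Finish while the gripper still grips the carton and presses it there, not letting go; leave the other things where they stand.

Things in the scene. Friction and masses are not known exactly. Their poses are not given: they have to be found in the camera images.
- coder: Benchtop date coder, bolted down: low white housing with a bare steel plate on top, 220 (its x) x 205 (its y) mm, plate top 40 mm above its origin. Origin: centre of the underside; x points away from the robot, y left, z up (turned by up to 0.2 rad). Two low fences on the plate form a corner open to the robot and to the right; print wheel and ink shaft stand left of the long fence.
- shaft_foot (a point): Centre of the top of the ink shaft's flange (38 mm across), on the shaft's axis, 46 mm above the coder's origin (coder x = -15, y = +67 mm). The ink roll's underside rests here when fully down.
- shaft_tip (a point): Top of the upright ink shaft, on its axis, 66 mm above the flange (112 mm above the coder's origin). The shaft is 16 mm thick; its top 10 mm taper to 7 mm.
- corner (a point): Inner corner of the two fences at plate level: where the planes of the long fence's face and the back fence's face meet the plate's top. Axes as the coder's. A steady push of 12 to 20 N towards each fence overcomes the pins (3 N each) and the friction on plate and fences and leaves the carton bearing on both fences.
- long_pin (a joint): Spring start pin in the long fence, 9 mm thick, 11 mm above the plate, 40 mm from the corner along the fence. 0 = out (stands 6 mm proud of the fence), 0.006 m = pushed in flush with the fence; it yields to 1.5 N at first and takes 3 N when flush, and springs back.
- back_pin (a joint): The same kind of pin in the back fence, 31 mm from the corner along the fence, 11 mm above the plate.
- ink_roll: Ink roll: a black sleeve 44 mm across and 52 mm tall with a grey collar (38 mm across, 5 mm tall) at each end, bore 20 mm, about 60 g; stands upright on the worktop. Origin: centre of its underside, z along the bore. Gripped with the fingertips at least 19 mm above its underside, it clears fence and print wheel all the way down.
- tea_carton: Carton of tea bags, largest carton at the front: 62 (its x) x 150 (its y) x 70 (z) mm, 80 to 155 g, rigid. Origin: centre of its underside. Grip it across the 62 mm, fingertips at most 40 mm below its top to pass over the fences. Home: underside on the plate, centre 75 mm from the back fence's face and 31 mm from the long fence's; either long side may face the fence.
- timer: Bystander: wind-up kitchen timer, 62 mm across, 44 mm tall; origin at its underside.
- spice_a: Bystander: spice jar, 46 mm across, 106 mm tall; origin at its underside.
- spice_b: Bystander: spice jar, 44 mm across, 105 mm tall, back left; origin at its underside.
- roll_of_tape: Bystander: roll of brown tape, 96 mm across, 48 mm tall, lying flat (much larger than the ink roll); origin at its underside.
- toothpick_tin: Bystander: steel tin with hinged lid, 71 x 92 x 44 mm, at the left; origin at its underside.
- cup_a: Bystander: white melamine cup, upright, 74 mm across, 64 mm tall; origin at its underside.
- long_fence: Long polished aluminium fence of the coder; origin and axes are the coder's. Its face is at y = +10 mm, looks to -y (right) and runs along x from -85 to +88 mm; 8 mm thick, 22 mm tall (top 62 mm above the origin). A gap of 38 mm in it shows the print wheel, which does not stand proud of the face.
- back_fence: Short polished aluminium fence at the far side of the coder's plate; origin and axes are the coder's. Its face is at x = +80 mm, looks to -x (to the robot) and runs along y from -65 to +10 mm; 8 mm thick, 22 mm tall.
- print_wheel (a point): Centre of the top of the steel print wheel (30 mm across, 22 mm tall, upright axis) between long fence and ink shaft; 62 mm above the coder's origin. Rear left of it stands the drive housing with a small display (coder x 45 to 107, y 24 to 99 mm, top 75 mm above the origin).
- cup_b: Bystander: white melamine cup, upside down, 74 mm across, 64 mm tall, at the back; origin at its underside.

How it is judged:
On the way:
1. the ink roll is down on the shaft's flange, upright and let go (horizontal distance between ink_roll and shaft_foot below 0.005 m and z of ink_roll in the frame of shaft_foot between -0.004 and 0.004 m and angle between ink_roll's own z axis and vertical below 0.12 rad and contact force between the fingers and ink_roll below 0.1 N), for 0.2 s.
At the end, for the whole second after the job is handed in: Roll let go on the flange: within 5 mm of the axis, 4 mm of height, 0.12 rad of upright. Carton gripped (over 1 N) and still, flat on the plate (5 mm, 0.06 rad), square to the fences (0.06 rad), over 0.5 N on each fence, each start pin in by over 3.5 mm (all of step 1 and value of joint each of long_pin, back_pin above 0.0035 m and contact force between tea_carton and long_fence above 0.5 N and contact force between tea_carton and back_fence above 0.5 N and angle between the y axis of tea_carton and the x axis of coder, either way round below 0.06 rad and z of tea_carton in the frame of corner below 0.005 m and angle between tea_carton's own z axis and vertical below 0.06 rad and x of tea_carton in the frame of corner above -0.081 m and y of tea_carton in the frame of corner above -0.037 m and contact force between the fingers and tea_carton above 1 N and linear speed of tea_carton below 0.01 m/s); the arm keeps its last pose, push and grip.
It fails at once if a bystander is moved more than 30 mm or knocked over (distance of any of timer, spice_a, spice_b, roll_of_tape, toothpick_tin, cup_a, cup_b from where it was at the start of the episode above 0.03 m or angle between any of timer, spice_a, spice_b, roll_of_tape, toothpick_tin, cup_a, cup_b's own z axis and vertical above 0.5 rad).
It fails at once if the carton is rammed against a fence with more than 60 N (contact force between tea_carton and long_fence above 60 N or contact force between tea_carton and back_fence above 60 N).
It also fails if it takes over 67 s, if anything falls off the work surface, if the arm or the gripper's body presses on something with over 40 N, if the wrist force passes 120 N, or if a joint passes its speed limit or range.

## Robot

A 7-joint arm with a two-finger parallel gripper is mounted at the origin on a cart in front of the work surface, level with it; the furniture and walls round the work are solid. World frame = base frame: x ahead of the robot, y to its left, z up, the work surface at z = 0. Lengths are in m, angles in rad, forces in N, time in s.
With the tool pointing down it reaches from about 0.4 to 0.925 m from the base axis. Payload 5.6 kg.
Tool frame: the origin (TCP) lies between the finger pads; the fingertips stand 11 mm ahead of it and the grasp point (between the pads) lies 8 mm behind it; z points along the fingers, y is the line along which they close (so a half turn about z gives the same grasp; the last joint's range is limited). The gripper opens to 85 mm and grips with 20 to 120 N. Pads are 22 mm wide; open, the fingers measure 114 mm over their backs; the gripper's body (76 mm by 85 mm) begins 54 mm behind the grasp point. The pads swing forward as they close: fully open they stand 13 mm farther back than shut.
Start: joints at [1.178, 0.468, -0.012, 1.603, 0.006, 1.071, -0.056], TCP at [0.223, -0.611, 0.242] pointing down, gripper open.
Joint ranges: [-2.53, 2.53], [-0.31, 2.02], [-1.57, 1.55], [0.28, 2.44], [-1.29, 4.43], [0.15, 1.84], [-2.92, 2.92]. Speed limits (rad/s): [2.57, 2.57, 3.14, 3.14, 3.14, 3.14, 3.14].

## Interface

Orientations are given as [roll, pitch, yaw] about the fixed x, y, z axes, in that order (R = Rz(yaw) Ry(pitch) Rx(roll)).
In Python, from rig import telemetry, eyes, workorder gives the robot as it stands.
- The arm moves only by the tool jog_arm, never from a script. Its arguments are lists of equal length, an entry for each row: "linear": the shift along the tool's x, y, z in mm, a list of three; "dr": the turn, a rotation vector about the tool's x, y, z in rad, a list of three. In form: {"linear": [[dx, dy, dz], ...], "dr": [[rx, ry, rz], ...]}. A call has 1 to 10 rows; each row is the pose to reach, as a shift and turn from the pose commanded when the call began, along the tool's axes at that moment; what a row does not reach only later rows make up. A row lasts 1/8 s, in which the tool goes at most 62.5 mm and 10.7 degrees, less where a joint would pass 70% of its speed; a pose out of reach is approached as far as the arm can. A call with a gripper value outside its range is refused whole. "gripper" is the finger opening in mm, from 0 to 85.4, set as the call begins (left out, the last holds). The fingers move at their own pace and stop on an object; "grip_force" is the grip in N (left out, the last holds). Time passes only in rows, so rows that repeat a pose let the fingers close. It gives the time, the measured TCP pose, the force, the opening and the grip force at its end, in the units of the state.
- telemetry.observe(): the state, without advancing time (a new reading comes with each control period).
- eyes.camera(name): name is "scene" or "top" or "wrist"; returns the picture (400x640x3 uint8, blue, green, red); there is no depth.
- eyes.camera_info(name): a dict with "mtx" (3x3 intrinsics, pixels), "extrinsics" (4x4, takes a point from world to camera coordinates); the wrist camera has in their place "mount" (4x4, takes a point from camera to tool coordinates, whose origin is the TCP and whose axes are the flange's). Camera axes: x right, y down, z forward; pixel columns grow to the right and rows downward; lengths in m; the calibration is good to about 2 mm. A picture is of the moment at which its call begins: read the wrist's pose just before it. camera_info takes no time and is no camera call.
- workorder.job_done(): hands the job in; it is judged then, once.
Trained networks look in the newest picture that a camera, given by its name, has taken for a name from the list of things; names that differ only in an ending like _2 or _b are one class to them, and where a whole thing is asked for, a point or a joint stands for the part that bears it (a point fixed in the world has none). Each returns a list of dicts, best first, with "conf" (0 to 1); they miss things now and then, are a little off and sometimes report something else, mostly with a low value. They report only what shows in the picture. A call takes as long as a camera call.
- eyes.look_for(camera, target): "position" ([column, row] in pixels, amid what is visible of it).
- eyes.outline_of(camera, target): "pixels" (400x640 bool, what is visible of it) and "position" ([column, row] in pixels, amid what is visible of it).
The state is a dict: "t": time; "joint_positions": joint angles; "qvel": joint speeds; "effort": joint torques, N m; "position": TCP position; "tool_rot": TCP orientation; "wrist_force": force on the tool from outside, world axes, zero at the start; "ft_torque": the same for the moment, N m; "width": finger opening in m; "finger_force": force on a finger pad.
Only numpy, scipy, OpenCV 4.12 (cv2) and the standard library are available. Lean on these libraries where they do the work, as an engineer would, in place of code of your own. Each camera call takes 0.05 s, during which the arm holds its last target. There are 200 camera calls.

## Working session

There is one attempt and no reset: what is moved stays moved. The work goes in short steps, Python scripts to look and compute and a tool call to move; the robot and the scene stay as the last step left them, time stands still between calls to the robot, and variables do not carry over. Pictures are saved under pics/ and viewed, at most 10 in all, crops included, and the job is handed in when it is done.

Besides the shell and the picture viewer there is one more tool, called after "Call:" as name(argument=value, ...) on one line, values as JSON. jog_arm: Moves the arm, as the interface text tells. Its arguments: {"type":"object","properties":{"linear":{"type":"array"},"dr":{"type":"array"},"gripper":{"type":"number"},"grip_force":{"type":"number"}},"required":["linear","dr"]}

```bash
ls; mkdir -p pics
cat > h.py <<'E'
import numpy as np, cv2
from scipy.spatial.transform import Rotation as R
from rig import telemetry, eyes, workorder
def ray(cam,px,z):
    """world point on plane z seen at pixel px (fixed camera)"""
    i=eyes.camera_info(cam); E=np.array(i["extrinsics"]); K=np.array(i["mtx"])
    d=E[:3,:3].T@np.linalg.solve(K,[px[0],px[1],1]); o=-E[:3,:3].T@E[:3,3]
    return o+d*(z-o[2])/d[2]
def proj(cam,P):
    i=eyes.camera_info(cam); E=np.array(i["extrinsics"]); K=np.array(i["mtx"])
    q=(E[:3,:3]@np.atleast_2d(P).T+E[:3,3:4]); q=K@q
    return (q[:2]/q[2]).T
E
python3 - <<'E'
from h import *
s=telemetry.observe(); print({k:np.round(v,3).tolist() for k,v in s.items()})
for c in("scene","top"):
    im=eyes.camera(c); cv2.imwrite(f"pics/{c}0.png",im)
    i=eyes.camera_info(c); print(c,np.round(i["mtx"],1).tolist(),np.round(i["extrinsics"],3).tolist())
    for n in("coder","ink_roll","tea_carton","shaft_tip","long_fence","back_fence","print_wheel","roll_of_tape","spice_a","timer","toothpick_tin","cup_a"):
        print(n,[(np.round(r["position"]).tolist(),round(r["conf"],2)) for r in eyes.look_for(c,n)][:3])
print(telemetry.observe()["t"], eyes.camera_info("wrist"))
E
```

```text
pics
{'t': 0.0, 'joint_positions': [1.178, 0.468, -0.012, 1.604, 0.006, 1.071, -0.056], 'qvel': [-0.003, -0.0, -0.0, 0.001, -0.001, -0.001, -0.001], 'effort': [0.0, -53.238, 0.022, -25.13, 0.011, 0.008, -0.0], 'position': [0.222, -0.61, 0.241], 'tool_rot': [-3.14, 0.0, 0.35], 'wrist_force': [0.504, 0.318, 0.19], 'ft_torque': [-0.038, 0.008, 0.003], 'finger_force': 0.0, 'width': 0.085}
scene [[374.0, 0.0, 316.2], [0.0, 374.0, 200.5], [0.0, 0.0, 1.0]] [[-0.894, -0.447, -0.021, 0.512], [-0.227, 0.494, -0.839, 0.191], [0.385, -0.746, -0.543, 0.857], [0.0, 0.0, 0.0, 1.0]]
coder [([287.0, 224.0], 0.64)]
ink_roll [([364.0, 225.0], 0.7)]
tea_carton [([385.0, 182.0], 0.72), ([289.0, 222.0], 0.32)]
shaft_tip [([290.0, 219.0], 0.77), ([357.0, 167.0], 0.51)]
long_fence [([303.0, 219.0], 0.64), ([288.0, 224.0], 0.45)]
back_fence []
print_wheel [([287.0, 226.0], 0.63)]
roll_of_tape [([332.0, 186.0], 0.95), ([348.0, 244.0], 0.46), ([337.0, 287.0], 0.3)]
spice_a [([207.0, 251.0], 0.81), ([347.0, 244.0], 0.58)]
timer [([336.0, 288.0], 0.74), ([233.0, 274.0], 0.55)]
toothpick_tin [([232.0, 273.0], 0.8
[... 642 characters left out ...]

spice_a [([263.0, 259.0], 0.86), ([201.0, 151.0], 0.58)]
timer [([225.0, 268.0], 0.84)]
toothpick_tin [([204.0, 181.0], 0.82)]
cup_a [([420.0, 209.0], 0.88), ([364.0, 146.0], 0.58)]
1.3 {'mtx': array([[285.92351002,   0.        , 323.91043447],
       [  0.        , 285.92351002, 201.01338573],
       [  0.        ,   0.        ,   1.        ]]), 'mount': array([[-1.91226592e-04, -9.58002788e-01, -2.86758823e-01,
         7.31047484e-02],
       [ 9.99999881e-01, -5.42243190e-05, -4.85702650e-04,
         1.40539102e-04],
       [ 4.49755190e-04, -2.86758882e-01,  9.58002683e-01,
        -1.31722844e-01],
       [ 0.00000000e+00,  0.00000000e+00,  0.00000000e+00,
         1.00000000e+00]])}
```

Run:
```python
import cv2
t=cv2.imread("pics/top0.png"); cv2.imwrite("pics/topc.png",cv2.resize(t[110:310,180:445],None,fx=3,fy=3,interpolation=cv2.INTER_CUBIC))
s=cv2.imread("pics/scene0.png"); cv2.imwrite("pics/scenec.png",cv2.resize(s[130:320,180:440],None,fx=3,fy=3,interpolation=cv2.INTER_CUBIC))
```

```text
(no output)
```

View pics/topc.png

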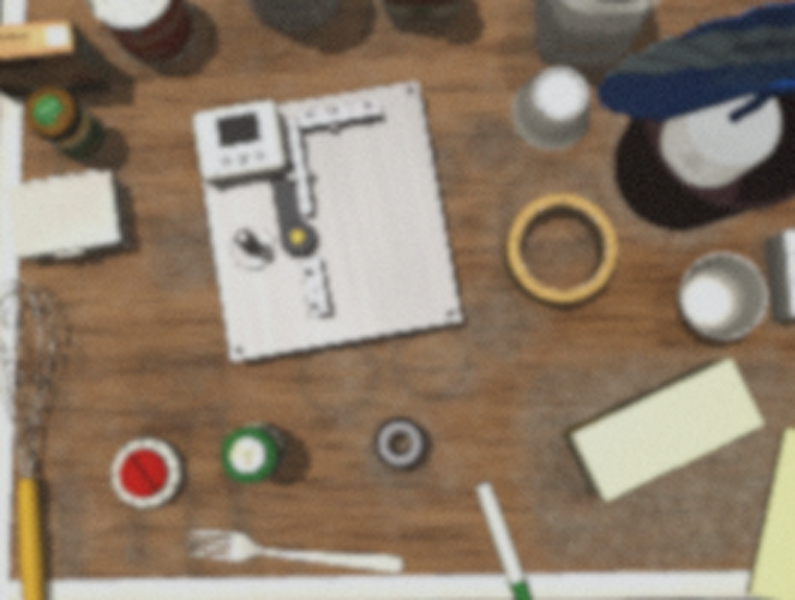

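View pics/scenec.png

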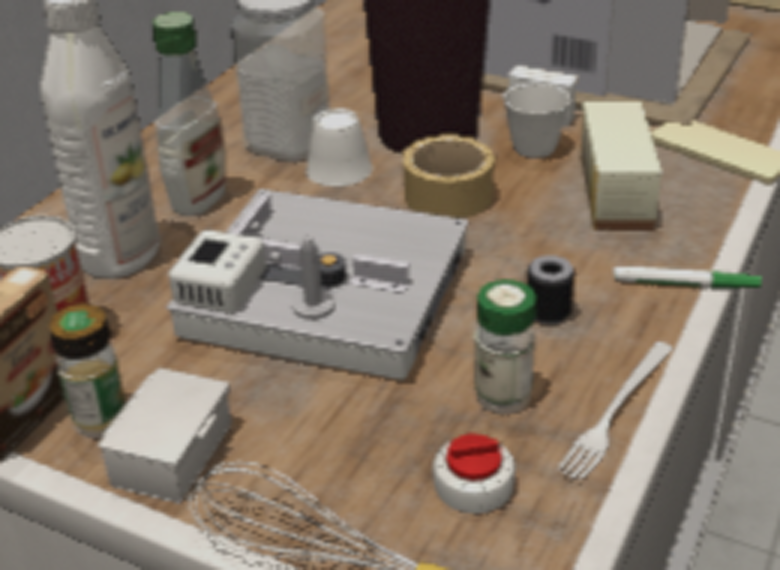

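Top view (full-frame pixels): coder plate corners near (244.7,147), (319,138), (334,217), (258,230). The ink roll's top collar is at (313.7,257.7) and the carton is at about (402,253). The scene view shows the shaft upright and the way to roll and carton clear except spice_a, left of the roll.

Run:
```python
from h import *
from scipy.optimize import least_squares
f=lambda L:np.array(L)/3+[180,110]-[1/3,1/3]
plate=f([(418,84),(462,322),(234,360)])  # far right, near right, near left
model=np.array([[110,-102.5],[-110,-102.5],[-110,102.5]])/1000
W=np.array([ray("top",p,0.04)[:2] for p in plate]); print(W.round(4).tolist())
def res(v):
    r=np.array([[np.cos(v[2]),-np.sin(v[2])],[np.sin(v[2]),np.cos(v[2])]])
    return (model@r.T+v[:2]-W).ravel()
s=least_squares(res,[.6,.1,0.15]); print("coder",s.x.round(4),(s.fun*1000).round(1))
c,sn=np.cos(s.x[2]),np.sin(s.x[2])
T=lambda x,y:(s.x[0]+c*x-sn*y, s.x[1]+sn*x+c*y)
print("shaft",np.round(T(-.015,.067),4),"corner",np.round(T(.08,.01),4),"home",np.round(T(.005,-.021),4))
print("roll",ray("top",f((401,443)),0.052).round(4), "scene roll", ray("scene",np.array([551,268])/3+[180,130]-1/3,0.052).round(4))
C=np.array([ray("top",p,0.07)[:2] for p in f([(572,432),(733,360),(763,422),(606,500)])])
print("carton",C.round(4).tolist(),C.mean(0).round(4),[np.linalg.norm(C[i]-C[(i+1)%4]).round(3) for i in range(4)],
 "long dir",np.degrees(np.arctan2(*(C[1]-C[0]+C[2]-C[3])[::-1])).round(1))
print("shafttip scene/top",proj("top",[*T(-.015,.067),.112]),proj("scene",[*T(-.015,.067),.112]))
for n,h in(("spice_a",.106),("timer",.044),("cup_a",.064),("roll_of_tape",.048)):
    r=eyes.look_for("top",n) if 0 else None
print("spice",ray("top",f((250,455)),.106).round(3),"cup",ray("top",f((722,297)),.064).round(3),"tape",ray("top",f((562,249)),.048).round(3))
```

```text
[[0.7513, -0.0265], [0.5363, -0.0621], [0.5056, 0.1377]]
coder [0.6285 0.0559 0.16  ] [ 2.1 -1.2 -0.1 -0.7 -2.   2. ]
shaft [0.603  0.1197] corner [0.7059 0.0786] home [0.6368 0.036 ]
roll [ 0.4325 -0.0073  0.052 ] scene roll [ 4.315e-01 -1.000e-04  5.200e-02]
carton [[0.4404, -0.1512], [0.4991, -0.2896], [0.4467, -0.3125], [0.3839, -0.1779]] [ 0.4425 -0.2328] [np.float64(0.15), np.float64(0.057), np.float64(0.149), np.float64(0.063)] long dir -66.0
shafttip scene/top [[260.8326407  188.76416556]] [[283.24638601 208.12216705]]
spice [0.427 0.114 0.106] cup [ 0.553 -0.285  0.064] tape [ 0.599 -0.151  0.048]
```

Call:
jog_arm(linear=[[40,-50,-1],[81,-99,-2],[122,-149,-3],[162,-198,-4],[203,-248,-5],[243,-298,-6],[284,-347,-7],[324,-397,-8],[355,-435,-9],[380,-465,-10]], dr=[[0,0,0.02],[0,0,0.04],[0,0,0.06],[0,0,0.08],[0,0,0.1],[0,0,0.12],[0,0,0.14],[0,0,0.16],[0,0,0.18],[0,0,0.19]])

```text
t: 2.55
position: [0.421, -0.0407, 0.2528]
tool_rot: [3.141, -0.001, 0.162]
wrist_force: [-0.3, -1.0, -0.4]
width: 0.085
finger_force: 0.0
```

Call:
jog_arm(linear=[[15,-28,0],[19,-35,0],[19,-35,0]], dr=[[0,0,0],[0,0,0],[0,0,0]])

```text
t: 2.92
position: [0.4335, -0.0064, 0.2522]
tool_rot: [3.141, 0.0, 0.16]
wrist_force: [-0.1, -0.4, 0.4]
width: 0.0857
finger_force: 0.0
```

```bash
cat >> h.py <<'E'
def tool():
    s=telemetry.observe(); T=np.eye(4); T[:3,:3]=R.from_euler("xyz",s["tool_rot"]).as_matrix(); T[:3,3]=s["position"]; return T,s
def wray(T,px,z):
    i=eyes.camera_info("wrist"); M=T@np.array(i["mount"])
    d=M[:3,:3]@np.linalg.solve(np.array(i["mtx"]),[px[0],px[1],1]); o=M[:3,3]
    return o+d*(z-o[2])/d[2]
def wproj(T,P):
    i=eyes.camera_info("wrist"); M=np.linalg.inv(T@np.array(i["mount"]))
    q=np.array(i["mtx"])@(M[:3,:3]@np.atleast_2d(P).T+M[:3,3:4]); return (q[:2]/q[2]).T
def to_tool(T,target,yaw=None):
    """tool-frame shift in mm, and turn about tool z, from T to a world target"""
    d=T[:3,:3].T@(np.array(target)-T[:3,3])*1000
    y0=R.from_matrix(T[:3,:3]).as_euler("xyz")[2]
    return d.round(1), None if yaw is None else round(-(yaw-y0),4)
E
python3 - <<'E'
from h import *
T,s=tool(); print(s["t"],np.round(s["position"],4),np.round(s["tool_rot"],3),np.round(s["joint_positions"],2))
im=eyes.camera("wrist"); cv2.imwrite("pics/w1.png",im)
for n in("ink_roll","shaft_tip","coder"):
  for r in eyes.look_for("wrist",n)[:2]: print(n,r["position"],r["conf"],wray(T,r["position"],.026).round(4))
print(wproj(T,[[.432,-.005,.052],[.432,-.005,0]]))
E
```

```text
2.925 [ 0.4335 -0.0064  0.2522] [3.141 0.    0.16 ] [ 0.38  0.12 -0.47  2.07  0.07  0.97 -1.53]
ink_roll [323.5, 179.1] 0.62 [ 0.4286 -0.0066  0.026 ]
coder [292.5, 49.1] 0.59 [0.5707 0.0516 0.026 ]
[[322.54995923 180.78366862]
 [322.73140254 172.40348167]]
```

View pics/w1.png

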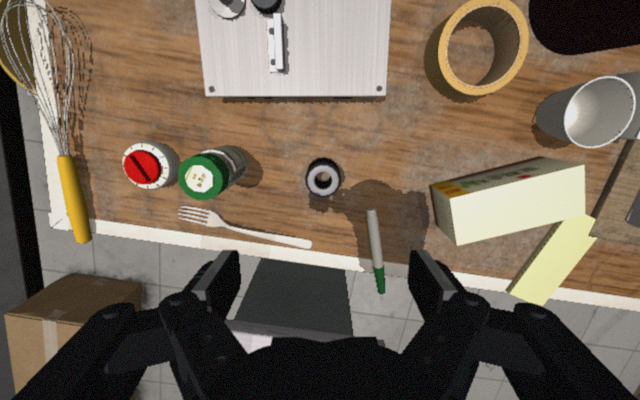

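The wrist view shows the roll's top ring at about (323,181), so it stands at (0.432,-0.006) as computed. I'm going down to grip it with the fingertips about 20 mm above its underside.

Call:
jog_arm(linear=[[-1,0,40],[-1,0,85],[-1,0,130],[-1,0,170],[-1,0,200],[-1,0,215],[-1,0,221],[-1,0,221]], dr=[[0,0,0],[0,0,0],[0,0,0],[0,0,0],[0,0,0],[0,0,0],[0,0,0],[0,0,0]], gripper=75)

```text
t: 4.12
position: [0.433, -0.0063, 0.0317]
tool_rot: [3.141, -0.001, 0.16]
wrist_force: [0.1, 0.6, -0.5]
width: 0.0749
finger_force: 0.0
```

Call:
jog_arm(linear=[[0,0,0],[0,0,0],[0,0,0],[0,0,0],[0,0,0],[0,0,0]], dr=[[0,0,0],[0,0,0],[0,0,0],[0,0,0],[0,0,0],[0,0,0]], gripper=30, grip_force=25)

```text
t: 4.88
position: [0.4332, -0.0063, 0.0322]
tool_rot: [3.141, -0.002, 0.16]
wrist_force: [-0.2, -0.1, 5.2]
width: 0.0426
finger_force: 24.9
```

Call:
jog_arm(linear=[[0,0,-30],[0,0,-80],[0,0,-130],[20,-10,-165],[50,-28,-180],[85,-48,-180],[115,-66,-180],[128,-74,-180],[131,-76,-180],[131,-76,-180]], dr=[[0,0,0],[0,0,0],[0,0,0],[0,0,0],[0,0,0],[0,0,0],[0,0,0],[0,0,0],[0,0,0],[0,0,0]])

```text
t: 6.12
position: [0.5491, 0.0888, 0.2111]
tool_rot: [3.141, 0.001, 0.159]
wrist_force: [-0.1, -0.2, -1.2]
width: 0.0425
finger_force: 26.1
```

Run:
```python
from h import *
T,s=tool(); print(s["t"],np.round(s["position"],4),np.round(s["tool_rot"],3),s["width"],s["finger_force"])
np.save("T2.npy",T)
im=eyes.camera("wrist"); cv2.imwrite("pics/w2.png",im)
for n in("shaft_tip","coder","print_wheel","long_fence","back_fence"):
  for r in eyes.look_for("wrist",n)[:2]: print(n,r["position"],r["conf"])
c,sn=np.cos(.16),np.sin(.16)
G=lambda x,y,z:[.6285+c*x-sn*y,.0559+sn*x+c*y,z]
print(wproj(T,[G(.11,-.1025,.04),G(-.11,-.1025,.04),G(-.11,.1025,.04),G(-.015,.067,.112),G(-.015,.067,.046),G(.08,.01,.04)]).round(1).tolist())
```

```text
6.125 [0.5491 0.0888 0.2111] [3.141e+00 1.000e-03 1.590e-01] 0.04253924888737402 26.090087089687586
shaft_tip [368.2, 100.1] 0.77
coder [364.5, 104.4] 0.71
print_wheel [364.6, 102.3] 0.87
print_wheel [622.6, 224.8] 0.47
long_fence [350.6, 96.8] 0.97
back_fence [406.8, 11.8] 0.59
[[487.1, -12.1], [455.2, 217.2], [272.9, 217.4], [296.1, 135.1], [302.1, 130.7], [361.3, 25.7]]
```

View pics/w2.png

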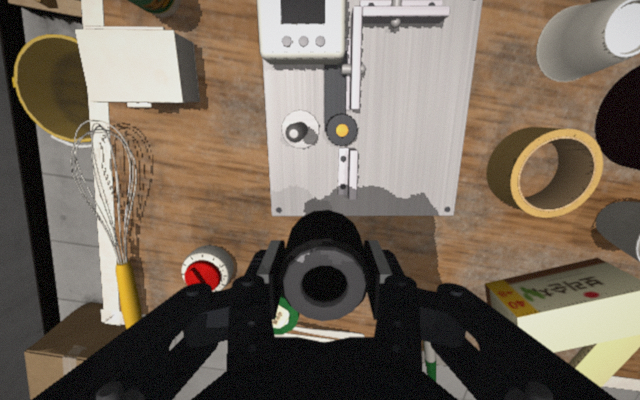

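The wrist view shows the shaft at about (295,130) on its flange near (300,130), the plate's near corners at (272,216) and (453,215), and the corner of the fences near (360,14). The roll hangs straight in the fingers. I need a zoom to refine.

Run:
```python
import cv2
t=cv2.imread("pics/w2.png"); cv2.imwrite("pics/w2c.png",cv2.resize(t[0:225,255:495],(800,750),interpolation=cv2.INTER_CUBIC)[0:750:1][:,:][0:600] if 0 else cv2.resize(t[85:225,260:480],(792,504),interpolation=cv2.INTER_CUBIC))
cv2.imwrite("pics/w2d.png",cv2.resize(t[0:110,330:490],(800,550),interpolation=cv2.INTER_CUBIC))
```

```text
(no output)
```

View pics/w2c.png

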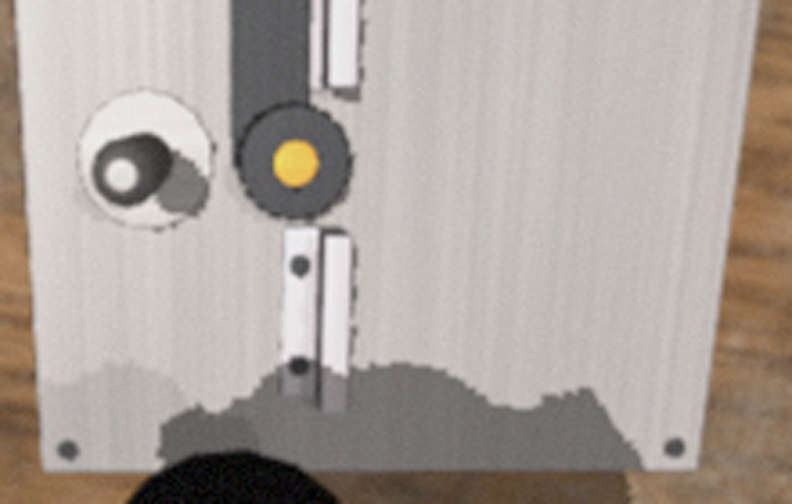

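View pics/w2d.png

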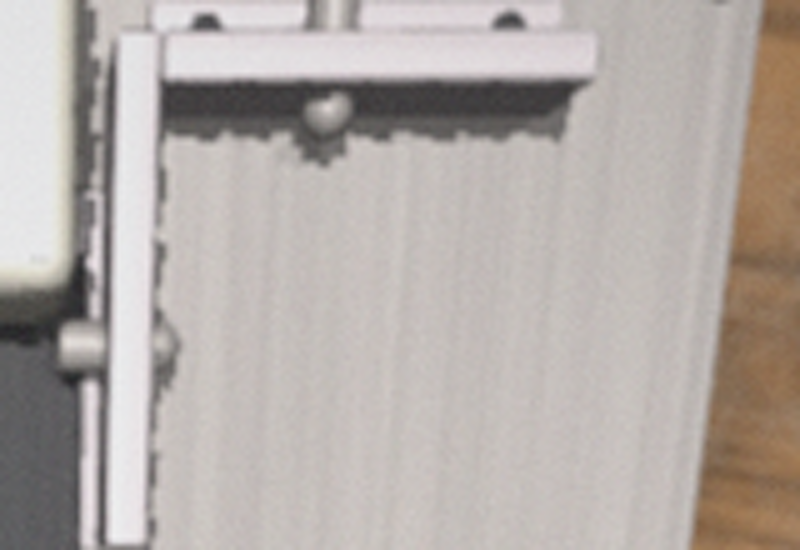

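Run:
```python
from h import *
from scipy.optimize import least_squares
T=np.load("T2.npy")
c=lambda x,y:[260+x/3.6,85+y/3.6]; d=lambda x,y:[330+x/5,y/5]
obs=[(c(43,470),(-.11,.1025,.04)),(c(697,468),(-.11,-.1025,.04)),(c(146,158),(-.015,.067,.046)),(c(122,172),(-.015,.067,.112)),
 (d(162,80),(.08,.01,.062)),(d(597,78),(.08,-.065,.062)),(c(348,410),(-.085,.01,.062))]
P=np.array([o[0] for o in obs])-.4; M=np.array([o[1] for o in obs])
def world(v):
    r=R.from_euler("z",v[2]).as_matrix(); return M@r.T+[v[0],v[1],0]
f=lambda v:(wproj(T,world(v))-P).ravel()
s=least_squares(f,[.6285,.0559,.16],loss="soft_l1"); print(s.x.round(4)); print(f(s.x).reshape(-1,2).round(1).tolist())
W=world(s.x); print("shaft",W[2].round(4),"corner",W[4].round(4))
print("indiv shaft from flange",wray(T,P[2],.046).round(4),"from tip",wray(T,P[3],.112).round(4))
print("roll ring", wray(T,[325,283],T[2,3]+.02-.001).round(4), T[:3,3].round(4))
print(to_tool(T,[*W[2][:2],.211],s.x[2]))
```

```text
[0.6304 0.0584 0.1619]
[[-0.5, 0.4], [0.5, 0.5], [-0.2, 0.1], [-0.2, -0.0], [-0.0, -0.6], [0.4, -0.5], [-0.0, 1.1]]
shaft [0.6048 0.1221 0.046 ] corner [0.7078 0.0812 0.062 ]
indiv shaft from flange [0.6049 0.1219 0.046 ] from tip [0.6048 0.1219 0.112 ]
roll ring [0.55   0.0885 0.2301] [0.5491 0.0888 0.2111]
(array([ 60.3, -24. ,  -0. ]), np.float64(-0.0027))
```

Call:
jog_arm(linear=[[15,-6,0],[35,-14,0],[52,-21,0],[59.5,-24,10],[59.5,-24,25],[59.5,-24,45],[59.5,-24,60],[59.5,-24,68],[59.5,-24,74],[59.5,-24,78]], dr=[[0,0,0],[0,0,0],[0,0,0],[0,0,0],[0,0,0],[0,0,0],[0,0,0],[0,0,0],[0,0,0],[0,0,0]])

```text
t: 7.68
position: [0.605, 0.1229, 0.1332]
tool_rot: [3.142, -0.001, 0.16]
wrist_force: [-0.7, 0.2, -1.1]
width: 0.0428
finger_force: 26.1
```

Run:
```python
from h import *
T,s=tool(); print(s["t"],np.round(s["position"],4),np.round(s["wrist_force"],1),np.round(s["ft_torque"],2),s["width"])
im=eyes.camera("wrist"); cv2.imwrite("pics/w3.png",cv2.resize(im[120:400,160:480],(800,600)[:1]*1+(600,) if 0 else (686,600)))
```

```text
7.675 [0.605  0.1229 0.1332] [-0.7  0.2 -1.1] [ 0.02  0.03 -0.01] 0.04277163792080248
```

View pics/w3.png

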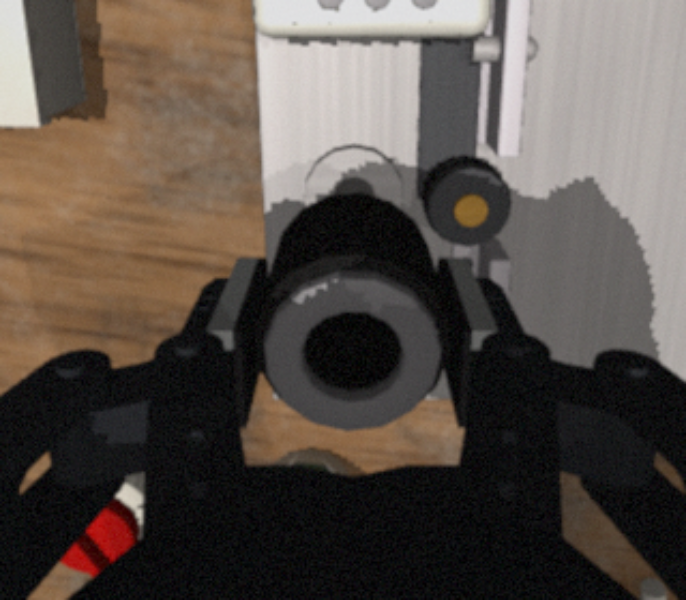

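The wrist view shows the roll's axis (column 353) in line with the shaft's root on the flange (column 352). No contact yet, so I'm lowering it onto the flange.

Call:
jog_arm(linear=[[0,0.5,8],[0,0.5,16],[0,0.5,24],[0,0.5,32],[0,0.5,40],[0,0.5,47],[0,0.5,51],[0,0.5,53],[0,0.5,54],[0,0.5,54]], dr=[[0,0,0],[0,0,0],[0,0,0],[0,0,0],[0,0,0],[0,0,0],[0,0,0],[0,0,0],[0,0,0],[0,0,0]])

```text
t: 8.98
position: [0.605, 0.1224, 0.0794]
tool_rot: [3.142, -0.0, 0.16]
wrist_force: [0.5, -0.5, -0.1]
width: 0.0426
finger_force: 26.1
```

Call:
jog_arm(linear=[[0,0,1],[0,0,2],[0,0,2]], dr=[[0,0,0],[0,0,0],[0,0,0]])

```text
t: 9.35
position: [0.6051, 0.1224, 0.0783]
tool_rot: [3.141, -0.001, 0.16]
wrist_force: [-2.1, -1.4, 5.6]
width: 0.0425
finger_force: 26.7
```

Call:
jog_arm(linear=[[0,0,0],[0,0,0],[0,0,0],[0,0,0]], dr=[[0,0,0],[0,0,0],[0,0,0],[0,0,0]], gripper=58)

```text
t: 9.85
position: [0.6048, 0.1223, 0.0771]
tool_rot: [-3.142, 0.0, 0.16]
wrist_force: [0.5, 0.3, -0.2]
width: 0.0584
finger_force: 0.0
```

Call:
jog_arm(linear=[[0,0,-25],[0,0,-65],[0,0,-105],[-10,15,-140],[-35,52,-150],[-65,97,-160],[-95,142,-165],[-125,187,-170],[-150,225,-170],[-175,262,-170]], dr=[[0,0,0],[0,0,0],[0,0,0],[0,0,0.1],[0,0,0.26],[0,0,0.42],[0,0,0.58],[0,0,0.74],[0,0,0.9],[0,0,1.05]])

```text
t: 11.1
position: [0.4729, -0.1656, 0.2476]
tool_rot: [-3.141, -0.001, -0.896]
wrist_force: [-0.0, -0.1, 0.2]
width: 0.0581
finger_force: 0.0
```

Run:
```python
from h import *
T,s=tool(); print(s["t"],np.round(s["position"],4),np.round(s["tool_rot"],3),np.round(s["joint_positions"],2))
print(to_tool(T,[.4425,-.2328,.25],-1.152))
t=eyes.camera("top"); cv2.imwrite("pics/top1.png",cv2.resize(t[140:220,240:340],(800,640),interpolation=cv2.INTER_CUBIC)[:600])
m=eyes.outline_of("top","tea_carton"); print([(r["conf"],r["position"],int(r["pixels"].sum())) for r in m])
for r in eyes.look_for("top","ink_roll"): print(r["position"],r["conf"], ray("top",r["position"],.09).round(3))
```

```text
11.1 [ 0.4729 -0.1656  0.2476] [-3.141e+00 -1.000e-03 -8.960e-01] [ 0.45  0.22 -0.21  1.94  0.06  0.98 -2.25]
(array([33.5, 65.8, -2.4]), np.float64(0.2564))
[(0.81, [382.1, 262.2], 535), (0.36, [288.8, 179.3], 6240)]
[289.6, 180.5] 0.46 [0.626 0.05  0.09 ]
```

Call:
jog_arm(linear=[[12,25,0],[25,50,0],[32,62,0],[33.5,66,0],[33.5,66,0]], dr=[[0,0,0.1],[0,0,0.2],[0,0,0.25],[0,0,0.256],[0,0,0.256]], gripper=85)

```text
t: 11.88
position: [0.4437, -0.2314, 0.2472]
tool_rot: [-3.141, 0.0, -1.146]
wrist_force: [0.8, -0.2, 0.0]
width: 0.0848
finger_force: 0.0
```

Run:
```python
from h import *
T,s=tool(); print(s["t"],np.round(s["position"],4),np.round(s["tool_rot"],3),np.round(s["joint_positions"],2),s["width"])
np.save("T4.npy",T)
im=eyes.camera("wrist"); cv2.imwrite("pics/w4.png",im)
m=eyes.outline_of("wrist","tea_carton")
for r in m[:2]:
    print(r["conf"],r["position"],cv2.minAreaRect(cv2.findNonZero(r["pixels"].astype(np.uint8))))
C=[(.4404,-.1512,.07),(.4991,-.2896,.07),(.4467,-.3125,.07),(.3839,-.1779,.07)]
print(wproj(T,C).round(1).tolist())
```

```text
11.875 [ 0.4437 -0.2314  0.2472] [-3.141  0.    -1.146] [ 0.53  0.22 -0.13  1.95  0.03  0.98 -2.33] 0.08478150534164813
0.69 [323.4, 180.3] ((324.9999694824219, 180.49998474121094), (57.99999237060547, 130.99996948242188), 0.0)
0.28 [85.5, 279.3] ((110.07110595703125, 307.26116943359375), (179.67051696777344, 155.67410278320312), 10.864060401916504)
[[298.6, 245.4], [298.4, 112.4], [353.8, 113.2], [351.5, 244.6]]
```

View pics/w4.png

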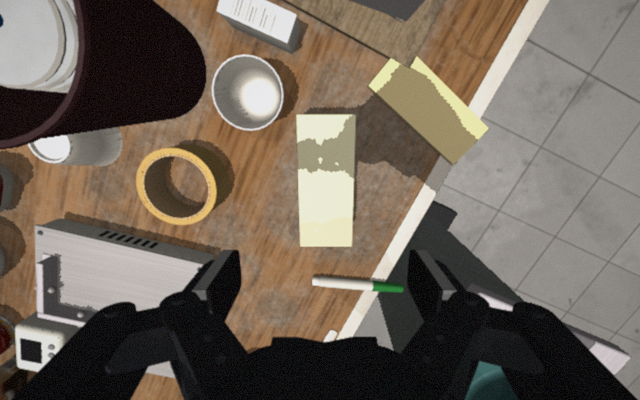

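View pics/top1.png

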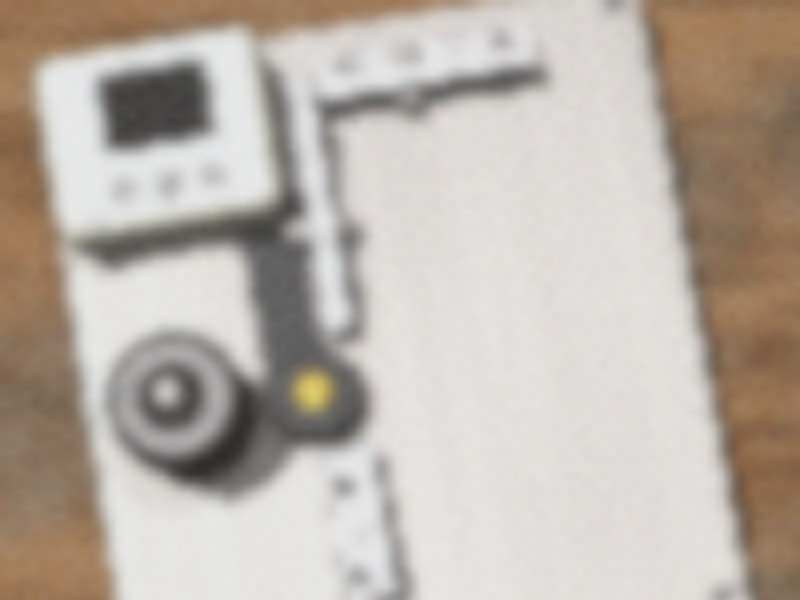

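The top crop shows the roll down over the shaft. In the wrist view the carton's top spans about (297,115) to (353,246), square to the tool, so I can go down and grip it.

Call:
jog_arm(linear=[[-1,1.5,40],[-1,1.5,85],[-1,1.5,125],[-1,1.5,160],[-1,1.5,185],[-1,1.5,198],[-1,1.5,204],[-1,1.5,204]], dr=[[0,0,0],[0,0,0],[0,0,0],[0,0,0],[0,0,0],[0,0,0],[0,0,0],[0,0,0]])

```text
t: 12.98
position: [0.4421, -0.2314, 0.0436]
tool_rot: [-3.141, -0.0, -1.146]
wrist_force: [0.6, -0.4, 0.7]
width: 0.085
finger_force: 0.0
```

Call:
jog_arm(linear=[[0,0,0],[0,0,0],[0,0,0],[0,0,0],[0,0,0],[0,0,0]], dr=[[0,0,0],[0,0,0],[0,0,0],[0,0,0],[0,0,0],[0,0,0]], gripper=45, grip_force=70)

```text
t: 13.72
position: [0.4426, -0.2318, 0.0444]
tool_rot: [-3.14, -0.002, -1.146]
wrist_force: [0.2, 0.6, 5.5]
width: 0.061
finger_force: 76.7
```

Run:
```python
from h import *
T,s=tool(); c,sn=np.cos(.1619),np.sin(.1619)
print(R.from_matrix(T[:3,:3]).as_euler("xyz"))
for x,y in((-.020,-.044),(.005,-.021)):
    p=[.6304+c*x-sn*y,.0584+sn*x+c*y,.20]; print(np.round(p,4),to_tool(T,p,.1619))
```

```text
[-3.14030721e+00 -1.66167229e-03 -1.14622525e+00]
[0.6178 0.0118 0.2   ] (array([-149.5, -260.2, -155.5]), np.float64(-1.3081))
[0.6387 0.0385 0.2   ] (array([-165.2, -290.3, -155.5]), np.float64(-1.3081))
```

Call:
jog_arm(linear=[[0,0,-20],[0,0,-60],[0,0,-105],[-15,-26,-140],[-35,-61,-155],[-55,-96,-155],[-78,-135,-155],[-100,-174,-155],[-120,-209,-155],[-135,-235,-155]], dr=[[0,0,0],[0,0,0],[0,0,0],[0,0,-0.12],[0,0,-0.28],[0,0,-0.45],[0,0,-0.62],[0,0,-0.79],[0,0,-0.96],[0,0,-1.12]])

```text
t: 14.98
position: [0.6008, -0.0098, 0.1983]
tool_rot: [-3.141, 0.0, -0.02]
wrist_force: [-0.5, -0.1, -1.2]
width: 0.0613
finger_force: 76.1
```

Run:
```python
from h import *
T,s=tool(); print(s["t"],np.round(s["position"],4),np.round(s["tool_rot"],3),s["width"],np.round(s["wrist_force"],1)); print(to_tool(T,[.6178,.0118,.2],.1619))
```

```text
14.975 [ 0.6008 -0.0098  0.1983] [-3.141  0.    -0.02 ] 0.06134928223139446 [-0.5 -0.1 -1.2]
(array([ 16.6, -21.9,  -1.7]), np.float64(-0.1815))
```

Call:
jog_arm(linear=[[8,-10,0],[14,-18,15],[17,-22,45],[17,-22.5,75],[17,-22.5,95],[17,-22.5,105],[17,-22.5,105],[17,-22.5,105]], dr=[[0,0,-0.07],[0,0,-0.14],[0,0,-0.18],[0,0,-0.187],[0,0,-0.187],[0,0,-0.187],[0,0,-0.187],[0,0,-0.187]])

```text
t: 15.98
position: [0.6186, 0.0105, 0.0943]
tool_rot: [3.141, -0.002, 0.161]
wrist_force: [0.8, -0.6, -1.5]
width: 0.0612
finger_force: 76.1
```

Run:
```python
from h import *
T,s=tool(); print(s["t"],np.round(s["position"],4),np.round(s["tool_rot"],4),s["width"],np.round(s["wrist_force"],1)); print(to_tool(T,[.6178,.0118,.085],.1619))
c,sn=np.cos(.1619),np.sin(.1619); d=T[:2,3]-[.6304,.0584]; print("coder xy",c*d[0]+sn*d[1],-sn*d[0]+c*d[1])
im=eyes.camera("wrist"); cv2.imwrite("pics/w5.png",im)
```

```text
15.975 [0.6186 0.0105 0.0943] [ 3.1413e+00 -1.8000e-03  1.6060e-01] 0.061232309077025586 [ 0.8 -0.6 -1.5]
(array([-0.6, -1.4,  9.3]), np.float64(-0.0013))
coder xy -0.019336346375513458 -0.0453910694958076
```

View pics/w5.png

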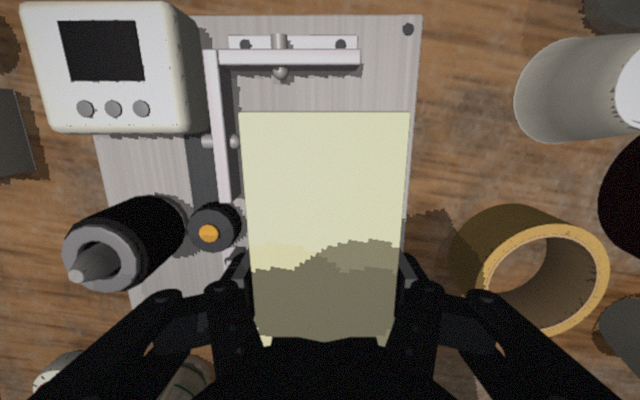

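The wrist view shows the carton square to both fences, with its far edge at row 112 and the back fence at row 50–65, and still clear of the pins. Lowering onto the plate.

Call:
jog_arm(linear=[[0,0,4],[0,0,7],[0,0,9],[0,0,10],[0,0,10]], dr=[[0,0,0],[0,0,0],[0,0,0],[0,0,0],[0,0,0]])

```text
t: 16.65
position: [0.6178, 0.0104, 0.0845]
tool_rot: [3.141, 0.0, 0.161]
wrist_force: [-5.7, -0.2, 7.9]
width: 0.0613
finger_force: 77.2
```

Call:
jog_arm(linear=[[2,-2,-0.3],[6,-6,-0.3],[11,-11,-0.3],[15,-15,-0.3],[17,-17,-0.3],[17,-17,-0.3]], dr=[[0,0,0],[0,0,0],[0,0,0],[0,0,0],[0,0,0],[0,0,0]])

```text
t: 17.4
position: [0.6325, 0.0292, 0.0845]
tool_rot: [3.14, -0.001, 0.16]
wrist_force: [-1.7, -1.9, 6.2]
width: 0.0611
finger_force: 76.7
```

```bash
cat > st.py <<'E'
from h import *
T,s=tool(); c,sn=np.cos(.1619),np.sin(.1619); d=T[:2,3]-[.6304,.0584]; f=s["wrist_force"]
print(round(s["t"],2),"coder xy mm",((c*d[0]+sn*d[1])*1e3).round(1),((-sn*d[0]+c*d[1])*1e3).round(1),"z",s["position"][2].round(4),"rot",np.round(s["tool_rot"],4),
 "F coder",round(c*f[0]+sn*f[1],1),round(-sn*f[0]+c*f[1],1),round(f[2],1),"M",np.round(s["ft_torque"],2),"w",round(s["width"],4))
E
python3 st.py
```

```text
17.4 coder xy mm -2.7 -29.1 z 0.0845 rot [ 3.1402e+00 -7.0000e-04  1.6030e-01] F coder -2.0 -1.6 6.2 M [-0.32  0.33  0.01] w 0.0611
```

Call:
jog_arm(linear=[[2,-2,0],[4,-4,0],[5.5,-5.5,0],[6,-6,0],[6,-6,0]], dr=[[0,0,0],[0,0,0],[0,0,0],[0,0,0],[0,0,0]])

```text
t: 18.02
position: [0.6356, 0.0332, 0.0847]
tool_rot: [3.137, 0.004, 0.158]
wrist_force: [-8.9, -7.6, 12.3]
width: 0.0613
finger_force: 77.9
```

```bash
python3 st.py
```

```text
18.02 coder xy mm 1.1 -25.7 z 0.0847 rot [3.1371 0.0042 0.1581] F coder -10.0 -6.1 12.3 M [-1.3   1.45 -0.12] w 0.0613
```

Call:
jog_arm(linear=[[0.5,-1,-0.5],[1,-2,-0.7],[1.5,-3,-0.7],[1.5,-3,-0.7],[1.5,-3,-0.7]], dr=[[0,0,0],[0,0,0],[0,0,0],[0,0,0],[0,0,0]])

```text
t: 18.65
position: [0.6369, 0.0359, 0.0847]
tool_rot: [3.137, 0.004, 0.157]
wrist_force: [-5.1, -7.2, 8.3]
width: 0.0611
finger_force: 77.2
```

```bash
python3 st.py
```

```text
18.65 coder xy mm 2.8 -23.3 z 0.0847 rot [3.1368 0.0037 0.1575] F coder -6.2 -6.2 8.3 M [-1.5   0.98 -0.22] w 0.0611
```

Call:
jog_arm(linear=[[1,-1,-0.2],[2,-2,-0.3],[2.5,-2.5,-0.3],[2.5,-2.5,-0.3],[2.5,-2.5,-0.3]], dr=[[0,0,0],[0,0,0],[0,0,0],[0,0,0],[0,0,0]])

```text
t: 19.27
position: [0.6384, 0.0384, 0.0849]
tool_rot: [3.136, 0.005, 0.157]
wrist_force: [-7.5, -7.8, 8.7]
width: 0.0611
finger_force: 77.3
```

```bash
python3 st.py
```

```text
19.27 coder xy mm 4.7 -21.0 z 0.0849 rot [3.1363 0.0053 0.1574] F coder -8.7 -6.5 8.7 M [-1.63  1.29 -0.2 ] w 0.0611
```

Call:
jog_arm(linear=[[1,-1,0],[2,-2,0],[2,-2,0],[2,-2,0]], dr=[[0,0,0],[0,0,0],[0,0,0],[0,0,0]])

```text
t: 19.77
position: [0.6385, 0.0385, 0.0851]
tool_rot: [3.133, 0.01, 0.157]
wrist_force: [-13.5, -13.1, 14.6]
width: 0.0613
finger_force: 78.3
```

```bash
python3 st.py
```

```text
19.77 coder xy mm 4.8 -21.0 z 0.0851 rot [3.1335 0.0095 0.157 ] F coder -15.4 -10.8 14.6 M [-2.45  2.26 -0.01] w 0.0613
```

Call:
jog_arm(linear=[[0.3,-1,-0.5],[0.5,-2,-0.8],[0.5,-2,-0.8],[0.5,-2,-0.8],[0.5,-2,-0.8],[0.5,-2,-0.8]], dr=[[0,0,0],[0,0,0],[0,0,0],[0,0,0],[0,0,0],[0,0,0]])

```text
t: 20.52
position: [0.6385, 0.0387, 0.0852]
tool_rot: [3.131, 0.011, 0.157]
wrist_force: [-13.1, -15.1, 12.3]
width: 0.0608
finger_force: 77.6
```

```bash
python3 st.py
python3 - <<'E'
from h import *
im=eyes.camera("wrist")
a=cv2.resize(im[0:240,60:460],(800,480)); cv2.imwrite("pics/w6.png",a)
E
python3 st.py
```

```text
20.52 coder xy mm 4.8 -20.8 z 0.0852 rot [3.1312 0.0106 0.1568] F coder -15.4 -12.8 12.3 M [-3.24  2.12  0.26] w 0.0608
20.57 coder xy mm 4.8 -20.8 z 0.0852 rot [3.1312 0.0107 0.1568] F coder -15.1 -12.6 11.6 M [-3.26  2.04  0.25] w 0.0611
```

View pics/w6.png

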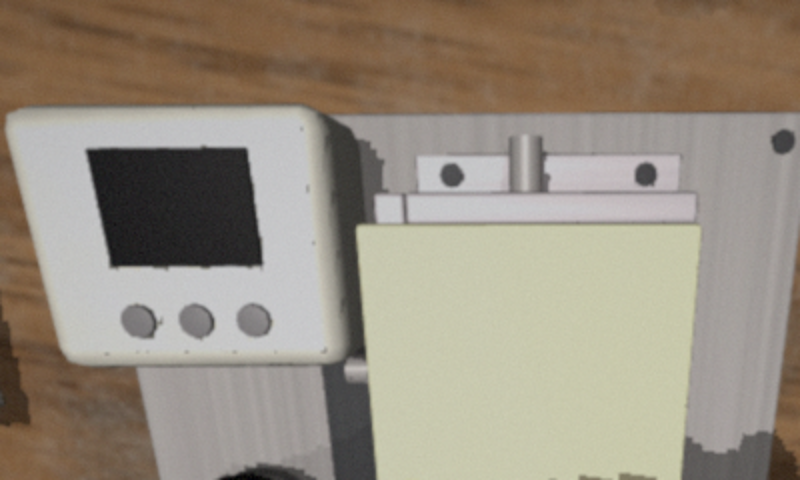

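I've now viewed one picture over the limit of 10, so I'll look at no more. This one shows the carton's far edge square along the back fence, with the pins' stems pushed out behind. A little more push towards the long fence, then hold.

Call:
jog_arm(linear=[[0.2,-0.7,0],[0.3,-1.2,0],[0.3,-1.2,0],[0.3,-1.2,0],[0.3,-1.2,0],[0.3,-1.2,0],[0.3,-1.2,0],[0.3,-1.2,0]], dr=[[0,0,0],[0,0,0],[0,0,0],[0,0,0],[0,0,0],[0,0,0],[0,0,0],[0,0,0]])

```text
t: 21.58
position: [0.6385, 0.0387, 0.0852]
tool_rot: [3.13, 0.011, 0.157]
wrist_force: [-13.9, -17.3, 13.0]
width: 0.061
finger_force: 77.8
```

```bash
python3 st.py
```

```text
21.57 coder xy mm 4.8 -20.7 z 0.0852 rot [3.1297 0.0113 0.1567] F coder -16.5 -14.8 13.0 M [-3.68  2.2   0.33] w 0.061
```

```bash
python3 -c "
from h import *
print(workorder.job_done())"; python3 st.py
```

```text
the job is handed in; nothing more can be done
None
the job is handed in; nothing more can be done
```

I handed the job in at about 21.6 s with the ink roll let go on the flange and the carton still gripped, pressed into the corner at about 16 N (back fence) and 15 N (long fence); no verdict came back, I inferred the pins and the roll's seating from forces, positions and pictures, and I viewed 11 pictures, one over the limit of 10.

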